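Open the lamp controller's guard and press start

ROBOT

A 7-joint arm with a two-finger parallel gripper is mounted at the origin on the work surface. World frame = base frame: x ahead of the robot, y to its left, z up, the work surface at z = 0. Lengths are in m, angles in rad, forces in N, time in s.
With the tool pointing down it reaches from about 0.4 to 0.9 m from the base axis. Payload 5.5 kg.
Tool frame: the origin (TCP) lies at the very end of the fingers, on their centre line; the grasp point (between the pads) lies 19 mm behind it; z points along the fingers, y is the line along which they close (so a half turn about z gives the same grasp; the last joint's range is limited). The gripper opens to 85 mm and grips with 20 to 120 N. Pads are 22 mm wide; open, the fingers measure 114 mm over their backs; the gripper's body (76 mm by 85 mm) begins 54 mm behind the grasp point. The pads swing forward as they close: fully open they stand 13 mm farther back than shut.
Start: joints at [1.383, 0.501, -0.427, 1.55, 0.221, 1.138, -0.21], TCP at [0.283, -0.585, 0.2] pointing down, gripper open.
Joint ranges: [-2.88, 2.88], [-0.31, 2.03], [-1.54, 1.56], [0.2, 2.42], [-1.41, 4.55], [0.19, 2.02], [-2.57, 2.57]. Speed limits (rad/s): [2.57, 2.57, 3.14, 3.14, 3.14, 3.14, 3.14].

INTERFACE

Orientations are given as a rotation vector (axis times angle).
In Python, from workcell import bot, cams, search_frame gives the robot as it stands. The module is installed in compiled form; this text tells all that it offers.
- The arm moves only by the tool apply_moves, never from a script. Its arguments are lists of equal length, an entry for each row: "claw": the opening, from -1 (shut) to 1 (fully open), so that 0 is half open; "translation": the shift along the world's x, y, z in units of 40 mm (1.0 is 40 mm), a list of three; "turn": the turn, a rotation vector about the world's x, y, z in units of 6 degrees (1.0 is 6 degrees), a list of three. In form: {"claw": [claw, ...], "translation": [[tx, ty, tz], ...], "turn": [[wx, wy, wz], ...]}. A call has 1 to 5 rows; each row is the pose to reach, as a shift and turn from the pose commanded when the call began; what a row does not reach only later rows make up. A row lasts 1/10 s, in which the tool goes at most 50 mm and 8.59 degrees, less where a joint would pass 70% of its speed; a pose out of reach is approached as far as the arm can. A call with a gripper value outside its range is refused whole. The fingers move at their own pace and stop on an object; the grip force is fixed at half the most. Time passes only in rows, so rows that repeat a pose let the fingers close. It gives the time, the measured TCP pose, the force, the opening and the grip force at its end, in the units of the state.
- bot.observe(): the state, without advancing time (a new reading comes with each control period).
- cams.grab_frame(name): name is "scene" or "top" or "wrist"; returns a dict with "pixels" (420x560x3 uint8, red, green, blue), "camera_matrix" (3x3 intrinsics, pixels), "rvec" (rotation vector, rad) and "tvec" (3), from world to camera coordinates, as OpenCV has them. Camera axes: x right, y down, z forward; pixel columns grow to the right and rows downward; lengths in m; the calibration is good to about 2 mm. The wrist camera is an equidistant fisheye: a pixel r from the principal point sees the ray r / f radians off the axis. A picture is of the moment at which its call begins. There is no depth.
- bot.finish_job(): hands the job in; it is judged then, once.
Trained networks look in a picture, given as the dict that the camera call returned (one of the last four; its "shot" number tells which), for a name from the list of things; names that differ only in an ending like _2 or _b are one class to them, and where a whole thing is asked for, a point or a joint stands for the part that bears it (a point fixed in the world has none). Each returns a list of dicts, best first, with "confidence" (0 to 1); they miss things now and then, are a little off and sometimes report something else, mostly with a low value. They report only what shows in the picture. A call takes as long as a camera call. They do not tell look-alikes from the thing itself.
- search_frame(target, picture): "bbox" ([left, top, width, height] in pixels, round what is visible of it).
The state is a dict: "t": time; "qpos": joint angles; "joint_vel": joint speeds; "joint_efforts": joint torques, N m; "position": TCP position; "tool_rot": TCP orientation; "force": force on the tool from outside, world axes, zero at the start; "wrist_torque": the same for the moment, N m; "finger_gap": finger opening in m; "gripper_force": force on a finger pad.
Only numpy, scipy, OpenCV 4.12 (cv2) and the standard library are available. Lean on these libraries where they do the work, as an engineer would, in place of code of your own. Each camera call takes 0.05 s, during which the arm holds its last target. There are 200 camera calls.

TASK

Start the microscope lamp: with the fingertips push the front lip of the controller's hinged guard up and tip the guard back, past upright, until it rests fully open by itself; then press the round button beneath right down with a fingertip, let it come back up and move clear. Push the guard gently, without pinching or gripping it. Leave the slide box, the jar and the dishes where they stand.

Things in the scene. Friction and masses are not known exactly. Their poses are not given: they have to be found in the camera images.
- console: Lamp controller, a white box 100 (x) by 130 (y) by 100 mm high, fixed to the bench. Origin at the centre of its underside; its x axis points from its front (nearer the robot) to the hinge side at the back, y along the hinge, z up. Walls 6 mm thick surround a sunk black panel 32 mm below the rim, which carries the button; the guard closes over it all
- guard (a joint): Angle of the guard, a flat grey plate 130 (front to back) by 130 mm, 5 mm thick, about 0.1 to 0.2 kg, on a free hinge along the back top edge: 0 = shut and level, 1.57 = upright, 2.0 = fully open against its stop, leaning back. Left alone it falls shut before upright and falls open, to the stop, after it. Its front overhangs the box's front wall by 30 mm: this is the lip
- guard_lip (a point): Middle of the guard's front edge, on its underside: 101 mm above the bench and 30 mm in front of the box's front wall when shut; moves with the guard, 130 mm from the hinge axis
- guard_hinge (a point): Middle of the hinge axis, 50 mm behind the box's centre and 101 mm above the bench; level with the underside of the shut guard. The point turns with the guard
- start (a joint): Travel of the button: 0 = up, 0.006 m = right down; a spring lifts it again and right down takes about 5 N
- start_top (a point): Centre of the top of the round white button, 40 mm in diameter, set 5 mm in front of the box's centre; it is pressed down and its top, when up, lies 10 mm below the rim of the box (90 mm above the bench); pressed right down it still stands 4 mm above its grey ring (56 mm in diameter). The point moves with the button
- slide_box: Black slide box 100 by 150 by 36 mm, loose, 0.45 kg; origin at the centre of its underside. To be left alone
- jar: Amber jar, 48 mm in diameter, 75 mm high, loose; origin at the centre of its underside. To be left alone
- dishes: Stack of three clear round dishes, 90 mm in diameter, 42 mm high, loose; origin at the centre of its underside. To be left alone
Not all that is in view belongs to the job. Leave any blue or purple look-alike of the console alone.

How it is judged:
On the way, in this order (a step that is already met when the one before it is completed fails the run):
1. the guard rests fully open by itself, nothing touching it (value of joint guard above 1.85 rad and contact force between guard and anything else below 0.1 N), for 0.3 s.
2. the button is pressed right down while the guard stays open (value of joint start above 0.0045 m and value of joint guard above 1.7 rad), for 0.05 s.
At the end, for the whole second after the job is handed in: The guard rests open (more than 1.85 rad, at rest), the button has been pressed (more than 4.5 of its 6 mm) after that and is up again (within 1.5 mm), and the slide box, jar and dishes are within 15 mm of where they stood (value of joint guard above 1.85 rad and velocity of joint guard below 0.05 rad/s and value of joint start below 0.0015 m and distance of each of slide_box, jar, dishes from where it was at the start of the episode below 0.015 m); the robot touches nothing.
It fails at once if the guard is gripped or pushed with more than 25 N (contact force between the fingers and guard above 25 N).
It fails at once if the slide box, jar or dishes are lifted or moved more than 15 mm (distance of any of slide_box, jar, dishes from where it was at the start of the episode above 0.015 m).
It also fails if it takes over 53 s, if anything falls off the work surface, if the arm or the gripper's body presses on something with over 40 N, if the wrist force passes 120 N, or if a joint passes its speed limit or range.

## Working session

There is one attempt and no reset: what is moved stays moved. The work goes in short steps, Python scripts to look and compute and a tool call to move; the robot and the scene stay as the last step left them, time stands still between calls to the robot, and variables do not carry over. Pictures are saved under pics/ and viewed, at most 10 in all, crops included, and the job is handed in when it is done.

Besides the shell and the picture viewer there is one more tool, called after "Call:" as a command line: name --argument value ..., lists and objects as JSON in quotes. apply_moves: Moves the arm, as the interface text tells. Its arguments: {"type":"object","properties":{"claw":{"type":"array","items":{"type":"number"}},"translation":{"type":"array","items":{"type":"array","items":{"type":"number"}}},"turn":{"type":"array","items":{"type":"array","items":{"type":"number"}}}},"required":["claw","translation","turn"]}

```bash
mkdir -p pics
python3 - <<'E'
from workcell import bot,cams,search_frame
import cv2,numpy as np
s=bot.observe();print(s['t'],s['position'],s['tool_rot'],s['finger_gap'])
ims=[]
for n in ['scene','top']:
    p=cams.grab_frame(n);ims.append(p['pixels'])
    print(n,p['camera_matrix'].tolist() if hasattr(p['camera_matrix'],'tolist') else p['camera_matrix'],p['rvec'],p['tvec'])
    for t in ['console','guard','slide_box','jar','dishes']:
        print(t,[(np.round(d['bbox']).tolist(),round(d['confidence'],2)) for d in search_frame(t,p)][:3])
    cv2.imwrite(f'pics/{n}.png',p['pixels'][:,:,::-1])
E
```

```text
0.0 [ 0.28281987 -0.58443483  0.19886541] [-3.06029045e+00 -7.01764008e-01  5.94093163e-04] 0.08548000425797336
scene [[493.4178357298842, 0.0, 271.86565637728216], [0.0, 493.4178357298842, 205.7395578237594], [0.0, 0.0, 1.0]] [ 2.26302399  0.70050666 -0.28735292] [-0.49774642 -0.16092038  1.39841106]
console [([246.0, 104.0, 65.0, 67.0], 0.92), ([166.0, 128.0, 71.0, 76.0], 0.87), ([284.0, 146.0, 74.0, 83.0], 0.78)]
guard [([251.0, 103.0, 62.0, 39.0], 0.86), ([285.0, 148.0, 73.0, 48.0], 0.85), ([102.0, 187.0, 84.0, 60.0], 0.85)]
slide_box [([180.0, 255.0, 84.0, 81.0], 0.9), ([310.0, 245.0, 45.0, 46.0], 0.37)]
jar [([239.0, 198.0, 22.0, 35.0], 0.94)]
dishes [([312.0, 247.0, 41.0, 45.0], 0.77)]
top [[443.0884011775075, 0.0, 276.9464842827414], [0.0, 443.0884011775075, 206.1881861318405], [0.0, 0.0, 1.0]] [ 2.21814092 -1.96308684  0.23094122] [-0.03046548  0.61895628  1.09176046]
console [([325.0, 273.0, 66.0, 71.0], 0.8), ([202.0, 168.0, 57.0, 54.0], 0.76), ([224.0, 285.0, 58.0, 62.0], 0.71)]
guard [([224.0, 285.0, 56.0, 61.0], 0.94), ([148.0, 236.0, 52.0, 52.0], 0.92), ([360.0, 120.0, 50.0, 50.0], 0.81)]
slide_box [([333.0, 201.0, 67.0, 48.0], 0.72)]
jar [([279.0, 233.0, 15.0, 18.0], 0.64)]
dishes [([285.0, 149.0, 33.0, 32.0], 0.78)]
```

View pics/scene.png

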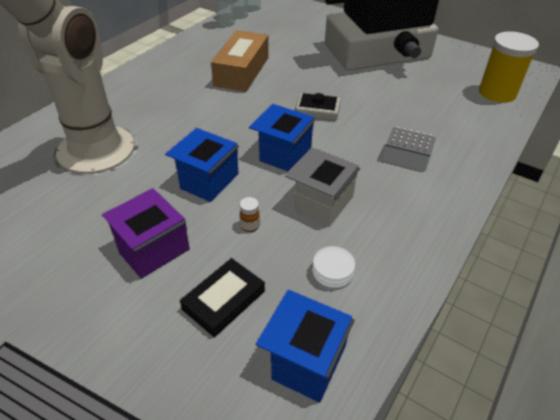

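View pics/top.png

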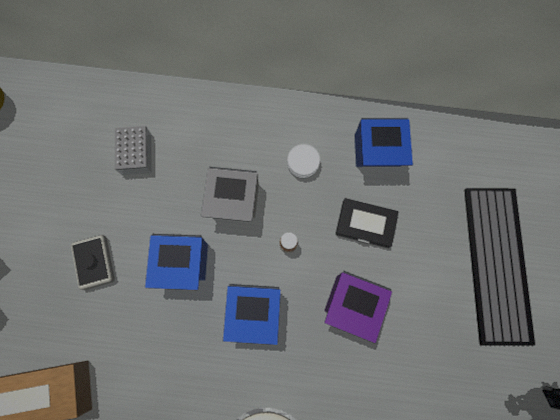

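The scene image shows the white console with its grey guard near (325,185), and the top image shows it near (230,193). The lip faces the robot, downward in the top view. The jar is at (289,241) and the dishes at (304,160), both to the right of the console. A blue look-alike sits front-left at (176,262).

```bash
cat > h.py <<'E'
import cv2,numpy as np
def ray(p,uv,z):
    K=np.array(p['camera_matrix']);R=cv2.Rodrigues(np.array(p['rvec'],float))[0];t=np.array(p['tvec'],float).ravel()
    c=-R.T@t;d=R.T@np.linalg.inv(K)@np.array([*uv,1.]);return c+d*(z-c[2])/d[2]
def proj(p,X):
    return cv2.projectPoints(np.array(X,float).reshape(-1,1,3),np.array(p['rvec'],float),np.array(p['tvec'],float),np.array(p['camera_matrix'],float),None)[0].reshape(-1,2)
E
python3 - <<'E'
from h import *
from workcell import cams
p=cams.grab_frame('top');q=cams.grab_frame('scene')
print('corners',[ray(p,c,.106).round(3).tolist() for c in [(207,168),(258,171),(254,220),(202,216)]])
for n,c,z in [('jar',(289,240),.075),('dishes',(304,160),.042),('sb',(367,223),.036),('blueL',(174,262),.106),('blueC',(252,314),.106)]: print(n,ray(p,c,z).round(3))
g=cv2.resize(p['pixels'][155:235,190:270],(560,560),interpolation=cv2.INTER_CUBIC)
cv2.imwrite('pics/crop.png',g[:,:,::-1])
E
```

```text
corners [[0.689, 0.237, 0.106], [0.697, 0.104, 0.106], [0.567, 0.097, 0.106], [0.562, 0.229, 0.106]]
jar [0.532 0.003 0.075]
dishes [ 0.764 -0.013  0.042]
sb [ 0.61  -0.2    0.036]
blueL [0.438 0.279 0.106]
blueC [0.338 0.071 0.106]
```

View pics/crop.png

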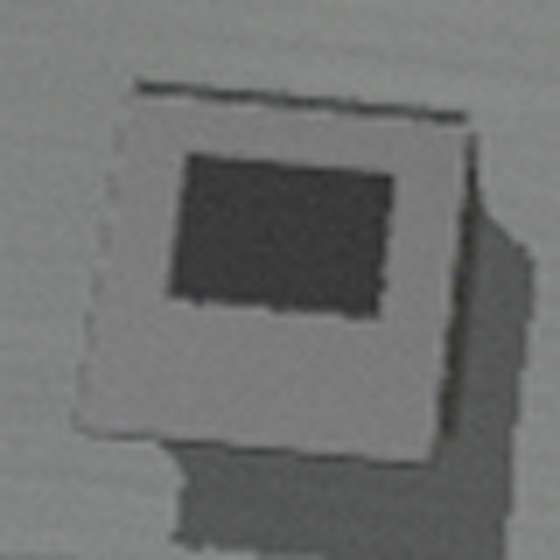

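```bash
cat > kin.py <<'E'
import numpy as np
from scipy.spatial.transform import Rotation as Ro
from scipy.optimize import least_squares
pi=np.pi
A=[0,0,0,.0525,.0775,0,.076];AL=[0,-pi/2,pi/2,pi/2,pi/2,pi/2,-pi/2];D=[.267,0,.293,0,.3425,0,.097]
LO=np.array([-2.88,-.31,-1.54,.2,-1.41,.19,-2.57]);HI=np.array([2.88,2.03,1.56,2.42,4.55,2.02,2.57])
def fk(q,tool=.172):
    T=np.eye(4)
    for a,al,d,th in zip(A,AL,D,q):
        ct,st,ca,sa=np.cos(th),np.sin(th),np.cos(al),np.sin(al)
        T=T@np.array([[ct,-st,0,a],[st*ca,ct*ca,-sa,-d*sa],[st*sa,ct*sa,ca,d*ca],[0,0,0,1]])
    return T[:3,:3],T[:3,3]+T[:3,2]*tool
E
python3 - <<'E'
from kin import *; from h import *
from workcell import bot,cams
s=bot.observe();q=np.array(s['qpos']);R,p=fk(q)
print(p,s['position']);print(Ro.from_matrix(R).as_rotvec(),s['tool_rot'])
print(R.T@(np.array(s['position'])-p))
pc=cams.grab_frame('top')
from scipy.optimize import minimize
c=np.array([(130,95),(470,122),(435,462),(78,432)])/7+[190,155]-.43
W=np.array([ray(pc,u,.106) for u in c]);print(W.round(4))
def f(v):
    M=np.array([[130,65],[130,-65],[0,-65],[0,65]])/1000;C=np.cos(v[2]);S=np.sin(v[2])
    return (M@np.array([[C,S],[-S,C]])+v[:2]-W[:,:2]).ravel()
r=least_squares(f,[.565,.168,0]);print('lip,yaw',r.x,r.fun.round(4))
E
```

```text
[0.29425952 0.50237413 0.14074431] [ 0.28326886 -0.58505536  0.19996625]
[ 2.65349724  1.64857236 -0.05634514] [3.06203437e+00 7.02154692e-01 1.06371309e-04]
[-0.98138811  0.47170658 -0.02238785]
[[0.6891 0.2338 0.106 ]
 [0.6941 0.1072 0.106 ]
 [0.5652 0.1029 0.106 ]
 [0.5605 0.2325 0.106 ]]
lip,yaw [0.56224805 0.16715756 0.03010458] [ 0.0012  0.0022  0.0001 -0.0011 -0.001  -0.0007 -0.0002 -0.0004]
```

Run:
```python
import numpy as np, itertools
from scipy.spatial.transform import Rotation as R
from workcell import bot
s=bot.observe();q=np.array(s['qpos']);T=R.from_rotvec(s['tool_rot']).as_matrix();print(T.round(3),s['joint_efforts'])
out=[]
for sg in itertools.product([1,-1],repeat=6):
  for o in itertools.product([0,np.pi/2,np.pi,-np.pi/2],repeat=2):
   for k in (0,np.pi/2,-np.pi/2):
    M=R.from_euler('y',sg[0]*q[1])*R.from_euler('z',sg[1]*q[2]+o[0])*R.from_euler('y',sg[2]*q[3])*R.from_euler('z',sg[3]*q[4]+o[1])*R.from_euler('y',sg[4]*q[5]+k)
    z=M.as_matrix()[:,2]
    out.append((abs(z[2]+1),sg,o,k))
out.sort(key=lambda a:a[0])
for a in out[:16]:print(a)
```

```text
[[ 0.9    0.436  0.   ]
 [ 0.436 -0.9   -0.   ]
 [ 0.     0.    -1.   ]] [ 6.70881800e-04 -5.69249904e+01 -5.80932006e+00 -2.81300408e+01
  1.26953083e-02  1.56719587e-03  4.58270051e-05]
(np.float64(6.869147473054227e-10), (1, 1, 1, 1, 1, 1), (0, 0), 0)
(np.float64(6.869147473054227e-10), (1, 1, 1, 1, 1, -1), (0, 0), 0)
(np.float64(6.869147473054227e-10), (1, 1, -1, 1, -1, 1), (3.141592653589793, 0), 0)
(np.float64(6.869147473054227e-10), (1, 1, -1, 1, -1, -1), (3.141592653589793, 0), 0)
(np.float64(6.869147473054227e-10), (1, -1, 1, -1, 1, 1), (0, 0), 0)
(np.float64(6.869147473054227e-10), (1, -1, 1, -1, 1, -1), (0, 0), 0)
(np.float64(6.869147473054227e-10), (1, -1, 1, -1, -1, 1), (0, 3.141592653589793), 0)
(np.float64(6.869147473054227e-10), (1, -1, 1, -1, -1, -1), (0, 3.141592653589793), 0)
(np.float64(6.869147473054227e-10), (1, -1, -1, -1, 1, 1), (3.141592653589793, 3.141592653589793), 0)
(np.float64(6.869147473054227e-10), (1, -1, -1, -1, 1, -1), (3.141592653589793, 3.141592653589793), 0)
(np.float64(6.869147473054227e-10), (-1, 1, 1, 1, 1, 1), (3.141592653589793, 0), 0)
(np.float64(6.869147473054227e-10), (-1, 1, 1, 1, 1, -1), (3.141592653589793, 0), 0)
(np.float64(6.869147473054227e-10), (-1, 1, -1, 1, -1, 1), (0, 0), 0)
(np.float64(6.869147473054227e-10), (-1, 1, -1, 1, -1, -1), (0, 0), 0)
(np.float64(6.869147473054227e-10), (-1, -1, 1, -1, -1, 1), (3.141592653589793, 3.141592653589793), 0)
(np.float64(6.869147473054227e-10), (-1, -1, 1, -1, -1, -1), (3.141592653589793, 3.141592653589793), 0)
```

Call:
apply_moves --claw '[-1, -1, -1, -1, -1]' --translation '[[0.6, 0.7, 0.6], [1.2, 1.4, 1.2], [1.8, 2.2, 1.6], [2.4, 3.2, 2.0], [3.0, 4.2, 2.4]]' --turn '[[0, 0, 1], [0, 0, 2], [0, 0, 3], [0, 0, 4], [0, 0, 5]]'

```text
t: 1.25
position: [0.404, -0.4157, 0.2967]
tool_rot: [2.773, 1.476, 0.0]
force: [0.9, -0.4, 0.4]
finger_gap: 0.0127
gripper_force: 0.0
```

```bash
cat > log.py <<'E'
from workcell import bot
import json
s=bot.observe();open('log.jsonl','a').write(json.dumps({k:[float(x) for x in s[k]] for k in('qpos','position','tool_rot')})+'\n')
print(s['t'],s['position'].round(3),s['tool_rot'].round(3),s['qpos'].round(3),s['force'].round(1))
E
python3 log.py
```

```text
1.25 [ 0.404 -0.416  0.297] [2.773 1.476 0.   ] [ 1.25   0.321 -0.629  1.609  0.196  1.275 -0.005] [ 0.9 -0.4  0.4]
```

Call:
apply_moves --claw '[-1, -1, -1, -1, -1]' --translation '[[0.6, 1.0, 0.2], [1.2, 2.0, 0.4], [1.8, 3.0, 0.6], [2.4, 4.1, 0.8], [2.8, 5.2, 1]]' --turn '[[0, 0, 1], [0, 0, 2], [0, 0, 3], [0, 0, 4], [0, 0, 5]]'

```text
t: 1.75
position: [0.5163, -0.2073, 0.3365]
tool_rot: [2.296, 2.144, 0.001]
force: [0.5, -0.5, 0.8]
finger_gap: 0.0
gripper_force: 0.0
```

```bash
python3 log.py
```

```text
1.75 [ 0.516 -0.207  0.336] [2.296e+00 2.144e+00 1.000e-03] [ 1.005  0.285 -0.831  1.6    0.214  1.351  0.079] [ 0.5 -0.5  0.8]
```

Call:
apply_moves --claw '[-1, -1, -1, -1, -1]' --translation '[[0.2, 1.0, 0], [0.4, 2.0, 0], [0.6, 3.0, 0], [0.7, 4, 0], [0.7, 5, 0]]' --turn '[[-1, 0, 0], [-2, 0, 0], [-3, 0, 0], [-4, 0, 0], [-5, 0, 0]]'

```text
t: 2.25
position: [0.544, -0.0077, 0.3373]
tool_rot: [1.986, 1.843, -0.494]
force: [0.8, -0.4, -0.7]
finger_gap: -0.0
gripper_force: 0.0
```

```bash
python3 log.py
cat > kin.py <<'E'
import numpy as np,json
from scipy.spatial.transform import Rotation as R
from scipy.optimize import least_squares
LO=np.array([-2.88,-.31,-1.54,.2,-1.41,.19,-2.57]);HI=np.array([2.88,2.03,1.56,2.42,4.55,2.02,2.57])
def fk(q,v):
    # v: base yaw, h, L1, L2, L3, elbow off, wrist off, tool yaw
    M=R.from_euler('z',q[0]+v[0])*R.from_euler('y',q[1]);p=np.array([0,0,v[1]])
    M=M*R.from_euler('z',q[2]);p=p+M.apply([v[5],0,v[2]])
    M=M*R.from_euler('y',q[3]);p=p+M.apply([v[6],0,0])
    M=M*R.from_euler('z',q[4]);p=p+M.apply([0,0,v[3]])
    M=M*R.from_euler('y',q[5]);p=p+M.apply([v[8],0,0])
    M=M*R.from_euler('z',q[6]+v[7]);return p+M.apply([0,0,v[4]]),M
E
python3 - <<'E'
from kin import *
L=[json.loads(l) for l in open('log.jsonl')]
L.append(dict(qpos=[1.383,.501,-.427,1.55,.221,1.138,-.21],position=[.283,-.585,.2],tool_rot=[3.062,.7021,0]))
def f(v):
    o=[]
    for l in L:
        p,M=fk(l['qpos'],v);o+=list(p-l['position']);o+=list((M.inv()*R.from_rotvec(l['tool_rot'])).as_rotvec())
    return o+list(1e-4*v[[5,6,8]])
best=min((least_squares(f,[b,.34,.4,.4,.25,0,0,t,0]) for b in np.arange(-3,3,1.) for t in (-2,0,2)),key=lambda r:r.cost)
print(best.x.round(4),best.cost,np.abs(best.fun).max());np.save('v.npy',best.x)
E
```

```text
2.25 [ 0.544 -0.008  0.337] [ 1.986  1.843 -0.494] [ 0.293  0.378 -0.874  1.633  0.721  1.599 -0.769] [ 0.8 -0.4 -0.7]
[-3.5458 -2.6782  6.7573  7.5981 -1.7615 -6.6586  5.0674 -1.0326  1.6041] 1.6169131831049097 1.2969819733418184
```

```bash
cat > fit.py <<'E'
from kin import *
import itertools
L=[json.loads(l) for l in open('log.jsonl')]
L.append(dict(qpos=[1.383,.501,-.427,1.55,.221,1.138,-.21],position=[.283,-.585,.2],tool_rot=[3.062,.7021,0]))
res=[]
for s in itertools.product([1,-1],repeat=4):
    S=np.array([s[0],1,s[1],1,s[2],1,s[3]])
    def f(v):
        o=[]
        for l in L:
            p,M=fk(S*l['qpos'],v);o+=list(p-l['position']);o+=list((M.inv()*R.from_rotvec(l['tool_rot'])).as_rotvec())
        return o+list(1e-3*v[[5,6,8]])
    for b in (-2,0,2):
        for t in (-2,0,2):
            r=least_squares(f,[b,.34,.4,.4,.25,0,0,t,0],max_nfev=60);res.append((r.cost,S,r))
c,S,r=min(res,key=lambda a:a[0]);print(c,S,r.x.round(4),np.abs(r.fun).max().round(4))
np.savez('m.npz',S=S,v=r.x)
E
python3 fit.py
```

```text
5.511161470667856e-05 [-1  1 -1  1 -1  1 -1] [-0.0133  0.2727  0.4261  0.4622  0.3852 -0.0115 -0.1444 -4.7251  0.011 ] 0.0067
```

```bash
sed -i "s/1e-3\*v\[\[5,6,8\]\]/.02*v[[5,6,8]]/" fit.py; python3 fit.py
cat > ik.py <<'E'
from kin import *
m=np.load('m.npz');S,v=m['S'],m['v']
def ik(p,z,q0=None,n=12):
    z=np.array(z,float)/np.linalg.norm(z);best=None
    rng=np.random.default_rng(0)
    for i in range(n):
        g=q0 if (q0 is not None and i==0) else rng.uniform(LO,HI)
        def f(q):
            P,M=fk(S*q,v);return np.r_[10*(P-p),M.apply([0,0,1])-z,(1e-3*(q-q0) if q0 is not None else [])]
        r=least_squares(f,np.clip(g,LO+1e-3,HI-1e-3),bounds=(LO,HI))
        if best is None or r.cost<best.cost:best=r
    P,M=fk(S*best.x,v);return best.x,np.linalg.norm(P-p),np.degrees(np.arccos(np.clip(M.apply([0,0,1])@z,-1,1))),M
E
python3 - <<'E'
from ik import *
q0=np.array([.293,.378,-.874,1.633,.721,1.599,-.769])
for n,p,z in [('-y',(.58,.19,.085),(0,-1,0)),('-y-45',(.58,.19,.085),(0,-1,-1)),('-y-20',(.58,.19,.085),(0,-1,-.35)),('+y',(.58,.14,.085),(0,1,0)),('+y-20',(.58,.14,.085),(0,1,-.35)),('+x',(.585,.168,.085),(1,0,0)),('+x-20',(.585,.168,.085),(1,0,-.35)),('+x-45',(.585,.168,.085),(1,0,-1)),('diag',(.58,.19,.085),(1,-1,-.35)),('-y push',(.72,.19,.21),(0,-1,-.2))]:
    q,e,a,M=ik(p,z,q0);print(n,round(e,3),round(a,1),q.round(2))
E
```

```text
5.870958266234744e-05 [-1  1 -1  1 -1  1 -1] [-1.3800e-02  2.7290e-01  4.4470e-01  4.4920e-01  3.8450e-01  1.0000e-04
 -1.2430e-01 -4.7255e+00  8.8000e-03] 0.0069
-y 0.0 0.0 [-0.8   1.41  0.02  1.05  0.91  2.02 -0.77]
-y-45 0.0 0.0 [-0.29  0.97 -0.73  1.47  0.99  1.73 -0.77]
-y-20 0.0 0.0 [-0.55  1.22 -0.5   1.23  1.05  2.02 -0.77]
+y 0.0 0.0 [ 1.03  1.43 -0.96  1.78 -0.47  1.03 -0.77]
+y-20 0.0 0.0 [ 1.08  1.26 -1.11  1.88 -0.19  0.84 -0.77]
+x 0.008 16.7 [-0.81  1.16 -0.03  2.42  2.    2.02 -0.77]
+x-20 0.011 24.1 [ 0.01  1.05 -1.08  2.42  2.01  2.02 -0.77]
+x-45 0.004 9.9 [-1.35  0.26  0.88  2.42  1.38  0.19 -0.77]
diag 0.0 0.0 [-0.47  0.96 -0.64  2.07  1.56  1.85 -0.77]
-y push 0.001 2.1 [-0.69  1.56  0.38  0.28  0.83  2.02 -0.77]
```

Call:
apply_moves --claw '[-1, -1, -1, -1, -1]' --translation '[[0, 1, 0], [0.2, 2, 0], [0.3, 3, 0], [0.4, 4, 0], [0.5, 5, 0]]' --turn '[[-0.8, 0, 0], [-1.6, 0, 0], [-2.4, 0, 0], [-3.2, 0, 0], [-4, 0, 0]]'

```text
t: 2.75
position: [0.5618, 0.1834, 0.3292]
tool_rot: [1.716, 1.612, -0.799]
force: [1.1, -0.0, -3.0]
finger_gap: -0.0001
gripper_force: 0.0
```

Call:
apply_moves --claw '[-1, -1, -1, -1, -1]' --translation '[[0, 1, 0], [0.1, 2, 0], [0.15, 3, -0.5], [0.15, 3.2, -1.2], [0.15, 3.2, -2]]' --turn '[[-0.7, 0, 0], [-1.4, 0, 0], [-2, 0, 0], [-2.6, 0, 0], [-2.6, 0, 0]]'

```text
t: 3.25
position: [0.5695, 0.3062, 0.2609]
tool_rot: [1.527, 1.415, -0.958]
force: [0.4, 0.7, 0.5]
finger_gap: -0.0002
gripper_force: 0.0
```

```bash
python3 log.py
python3 - <<'E'
from workcell import cams,bot
from scipy.spatial.transform import Rotation as R
import cv2
print(R.from_rotvec(bot.observe()['tool_rot']).as_matrix().round(2))
cv2.imwrite('pics/s2.png',cams.grab_frame('scene')['pixels'][:,:,::-1])
E
```

```text
3.25 [0.57  0.306 0.261] [ 1.527  1.415 -0.958] [-1.072  1.105  0.426  0.91   0.485  2.014 -0.754] [0.4 0.7 0.5]
[[ 0.08  1.    0.  ]
 [ 0.37 -0.03 -0.93]
 [-0.93  0.07 -0.37]]
```

View pics/s2.png

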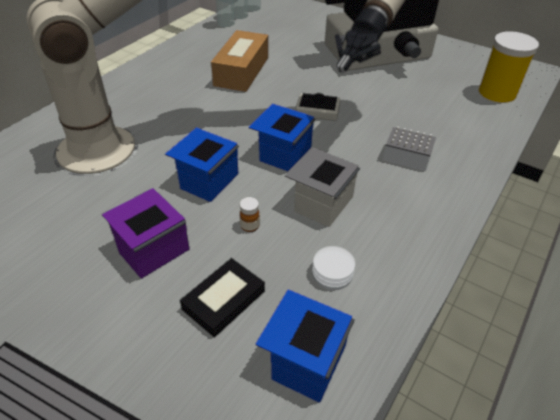

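The arm is to the left of and behind the console, with the fingertip at about (345,67). The console at (325,185) is unchanged and all the other things stand where they were. Next I'll descend and slide the finger under the lip from the side.

Call:
apply_moves --claw '[-1, -1, -1, -1, -1]' --translation '[[0, 0, -1], [0, 0, -2], [0, 0, -3], [0, 0, -4], [0, 0, -4.7]]' --turn '[[0, 0, 0], [0, 0, 0], [0, 0, 0], [0, 0, 0], [0, 0, 0]]'

```text
t: 3.8
position: [0.5669, 0.303, 0.0655]
tool_rot: [1.525, 1.422, -0.973]
force: [-0.8, 0.4, -0.6]
finger_gap: -0.0001
gripper_force: 0.0
```

Call:
apply_moves --claw '[-1, -1, -1]' --translation '[[0, -0.5, 0], [0, -1, 0], [0, -1, 0]]' --turn '[[0, 0, 0], [0, 0, 0], [0, 0, 0]]'

```text
t: 4.1
position: [0.5681, 0.2605, 0.0693]
tool_rot: [1.527, 1.417, -0.973]
force: [0.2, 0.3, 0.7]
finger_gap: -0.0002
gripper_force: 0.0
```

```bash
python3 log.py
python3 - <<'E'
from workcell import cams,bot
from h import *
import cv2
p=cams.grab_frame('scene');q=cams.grab_frame('top')
a=cv2.resize(p['pixels'][60:240,220:420],(400,360));b=cv2.resize(q['pixels'][110:290,100:300],(400,360))
cv2.imwrite('pics/s3.png',np.hstack([a,b])[:,:,::-1])
print(proj(p,bot.observe()['position']),proj(q,bot.observe()['position']))
E
```

```text
4.1 [0.568 0.26  0.069] [ 1.527  1.417 -0.973] [-1.034  1.277  0.373  1.016  0.415  1.795 -0.924] [0.2 0.3 0.7]
[[318.37717139 152.95899516]] [[191.62402266 214.90679719]]
```

View pics/s3.png

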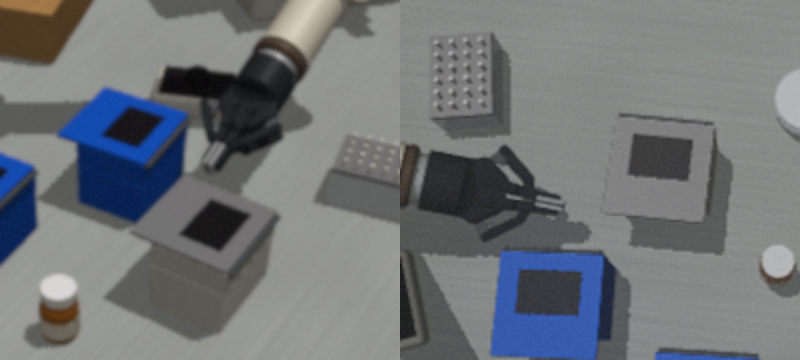

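The finger is level with the lip and beside it, at about (208,165) in the left crop. It is clear of the blue box and of the guard, so I'll flatten the tilt and insert it.

Call:
apply_moves --claw '[-1, -1, -1, -1]' --translation '[[0, 0, -0.1], [0, -0.6, -0.1], [0, -1.3, -0.1], [0, -2, -0.1]]' --turn '[[-1, 0, 0], [-1.8, 0, 0], [-1.8, 0, 0], [-1.8, 0, 0]]'

```text
t: 4.6
position: [0.5675, 0.1845, 0.0631]
tool_rot: [1.385, 1.293, -1.07]
force: [1.5, -0.8, 1.6]
finger_gap: -0.0005
gripper_force: 0.0
```

```bash
python3 log.py
python3 - <<'E'
from workcell import cams,bot
from h import *
p=cams.grab_frame('scene');q=cams.grab_frame('top')
a=cv2.resize(p['pixels'][80:230,240:390],(390,390));b=cv2.resize(q['pixels'][130:280,140:290],(390,390))
cv2.imwrite('pics/s4.png',np.hstack([a,b])[:,:,::-1])
E
```

```text
4.6 [0.568 0.184 0.063] [ 1.385  1.293 -1.07 ] [-1.034  1.339  0.419  1.123  0.49   1.772 -0.943] [ 1.5 -0.8  1.6]
```

View pics/s4.png

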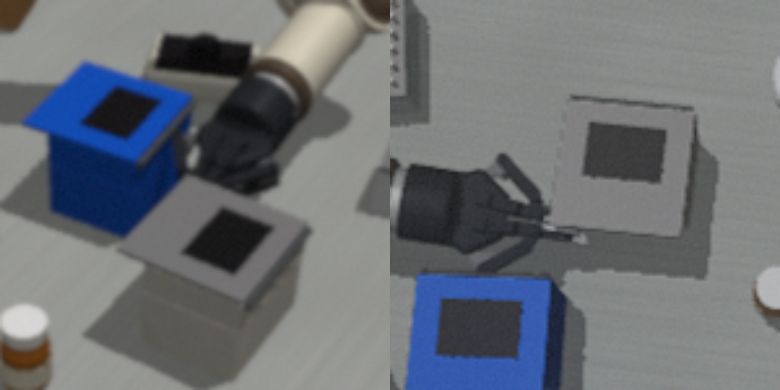

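The finger is under the lip's left corner. Its tip just shows in front of the lip at about (580,237) in the right crop, so I'll shift it slightly back toward the wall and deeper, then lift.

Call:
apply_moves --claw '[-1, -1, -1, -1, -1]' --translation '[[0.1, -0.2, 0], [0.2, -0.4, 0], [0.2, -0.4, 0.2], [0.2, -0.4, 0.4], [0.2, -0.4, 0.6]]' --turn '[[0, 0, 0], [0, 0, 0], [0, 0, 0], [0, 0, 0], [0, 0, 0]]'

```text
t: 5.2
position: [0.5765, 0.1685, 0.0899]
tool_rot: [1.388, 1.291, -1.069]
force: [0.9, 1.7, -1.6]
finger_gap: 0.0002
gripper_force: 0.0
```

Call:
apply_moves --claw '[-1, -1, -1, -1, -1]' --translation '[[0, 0, 0.1], [0, 0, 0.2], [0, 0, 0.3], [0.0, 0, 0.4], [0.02, 0, 0.5]]' --turn '[[0, 0, 0], [0, 0, 0], [0, 0, 0], [0, 0, 0], [0, 0, 0]]'

```text
t: 5.7
position: [0.5768, 0.1675, 0.1098]
tool_rot: [1.388, 1.29, -1.071]
force: [0.1, 0.8, -1.7]
finger_gap: -0.0001
gripper_force: 0.0
```

```bash
python3 log.py
python3 - <<'E'
from workcell import cams,bot
from h import *
p=cams.grab_frame('scene');q=cams.grab_frame('top')
a=cv2.resize(p['pixels'][80:230,240:390],(390,390));b=cv2.resize(q['pixels'][130:280,140:290],(390,390))
cv2.imwrite('pics/s5.png',np.hstack([a,b])[:,:,::-1])
E
```

```text
5.7 [0.577 0.168 0.11 ] [ 1.388  1.29  -1.071] [-1.028  1.263  0.441  1.18   0.519  1.765 -0.909] [ 0.1  0.8 -1.7]
```

View pics/s5.png

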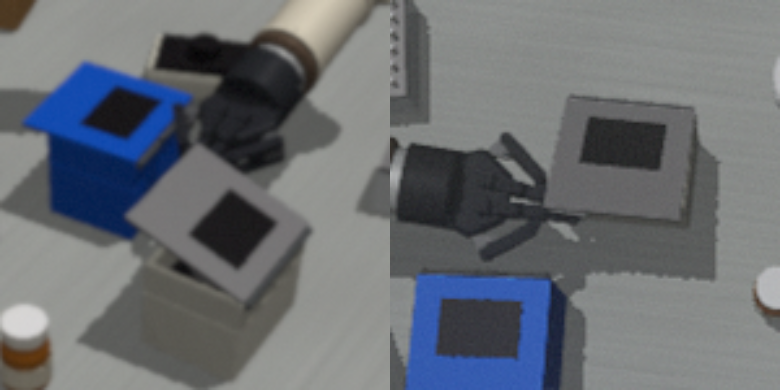

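The guard is rising, about 16° open, on the finger flank with about 2 N of force. The next moves follow the arc around the hinge.

Call:
apply_moves --claw '[-1, -1, -1, -1, -1]' --translation '[[0.06, 0, 0.25], [0.16, 0, 0.47], [0.27, 0, 0.68], [0.4, 0, 0.87], [0.52, 0, 1.05]]' --turn '[[0, 0, 0], [0, 0, 0.2], [0, 0, 0.4], [0, 0, 0.6], [0, 0, 0.8]]'

```text
t: 6.3
position: [0.5983, 0.168, 0.1525]
tool_rot: [1.321, 1.338, -1.012]
force: [1.0, 1.6, -2.0]
finger_gap: 0.0
gripper_force: 0.5
```

Call:
apply_moves --claw '[-1, -1, -1, -1, -1]' --translation '[[0.2, 0, 0.2], [0.4, 0, 0.4], [0.6, 0, 0.57], [0.8, 0, 0.72], [1.0, 0, 0.85]]' --turn '[[0, 0, 0.3], [0, 0, 0.6], [0, 0, 1], [0, 0, 1.4], [0, 0, 1.8]]'

```text
t: 6.8
position: [0.6385, 0.1679, 0.1864]
tool_rot: [1.169, 1.433, -0.882]
force: [-0.5, -0.1, -0.3]
finger_gap: -0.0001
gripper_force: 0.4
```

```bash
python3 log.py
python3 - <<'E'
from workcell import cams,bot
from h import *
p=cams.grab_frame('scene');q=cams.grab_frame('top')
a=cv2.resize(p['pixels'][80:230,240:390],(390,390));b=cv2.resize(q['pixels'][130:280,140:290],(390,390))
cv2.imwrite('pics/s6.png',np.hstack([a,b])[:,:,::-1])
E
```

```text
6.8 [0.639 0.168 0.186] [ 1.169  1.433 -0.882] [-1.102  1.099  0.473  1.361  0.724  1.568 -0.834] [-0.5 -0.1 -0.3]
```

View pics/s6.png

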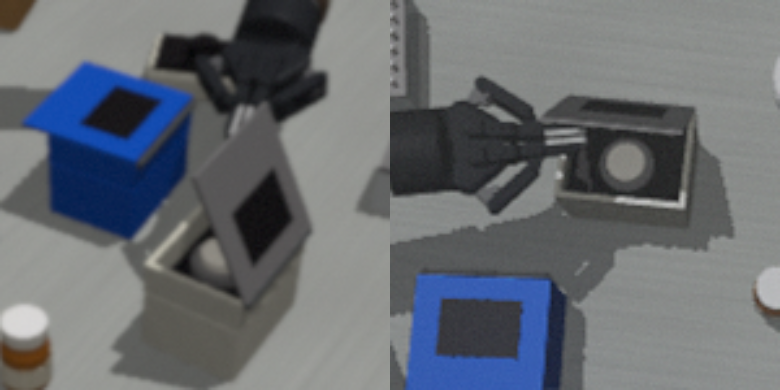

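The guard is about 65° up and the button is now visible at (628,164) in the right crop. I'll keep pushing past upright.

Call:
apply_moves --claw '[-1, -1, -1, -1, -1]' --translation '[[0.2, 0, 0.07], [0.4, 0, 0.14], [0.6, 0, 0.2], [0.8, 0, 0.23], [1.0, 0, 0.25]]' --turn '[[0, 0, 0.3], [0, 0, 0.6], [0, 0, 1], [0, 0, 1.4], [0, 0, 1.8]]'

```text
t: 7.4
position: [0.6787, 0.1676, 0.1958]
tool_rot: [1.015, 1.515, -0.751]
force: [-0.7, -0.5, 0.1]
finger_gap: -0.0004
gripper_force: 0.2
```

Call:
apply_moves --claw '[-1, -1, -1, -1, -1]' --translation '[[0.2, 0, 0], [0.4, 0, 0], [0.6, 0, 0], [0.75, 0, 0], [0.9, 0, 0]]' --turn '[[0, 0, 0], [0, 0, 0], [0, 0, 0], [0, 0, 0], [0, 0, 0]]'

```text
t: 7.9
position: [0.7147, 0.1674, 0.1954]
tool_rot: [1.018, 1.514, -0.753]
force: [-0.5, -0.8, -0.0]
finger_gap: -0.0004
gripper_force: 0.0
```

Call:
apply_moves --claw '[-1, -1, -1, -1, -1]' --translation '[[-0.5, 0, 0.3], [-1, 0, 0.6], [-1.5, 0.3, 1], [-2, 0.6, 1.5], [-2, 0.6, 2]]' --turn '[[0, 0, 0], [0, 0, 0], [0, 0, 0], [0, 0, 0], [0, 0, 0]]'

```text
t: 8.4
position: [0.6322, 0.1954, 0.2747]
tool_rot: [1.014, 1.52, -0.75]
force: [-1.0, 0.4, -0.2]
finger_gap: -0.0
gripper_force: 0.0
```

```bash
python3 log.py
python3 - <<'E'
from workcell import cams,bot
from h import *
p=cams.grab_frame('scene');q=cams.grab_frame('top')
a=cv2.resize(p['pixels'][80:230,240:390],(390,390));b=cv2.resize(q['pixels'][130:280,140:290],(390,390))
cv2.imwrite('pics/s7.png',np.hstack([a,b])[:,:,::-1])
print(ray(q,(231.5,193.1),.09))
from scipy.spatial.transform import Rotation as R
M=R.from_rotvec(bot.observe()['tool_rot']).as_matrix();print(M.round(2))
E
```

```text
8.4 [0.632 0.195 0.275] [ 1.014  1.52  -0.75 ] [-1.221  0.905  0.497  1.531  0.854  1.492 -0.794] [-1.   0.4 -0.2]
[0.63411149 0.16608741 0.09      ]
[[-0.02  0.9   0.43]
 [ 0.2   0.43 -0.88]
 [-0.98  0.07 -0.19]]
```

View pics/s7.png

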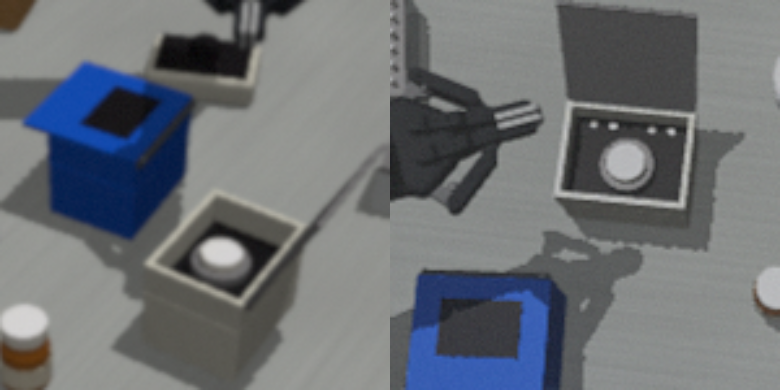

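The guard rests open on its stop at the right of the left crop, and the button is free at (628,160) in the right crop. I'll now turn the tool down over the button.

Call:
apply_moves --claw '[-1, -1, -1, -1, -1]' --translation '[[0, 0, 0], [0, 0, 0], [0, 0, 0], [0, -0.1, 0], [0, -0.2, 0]]' --turn '[[1.2, 0.58, 0], [2.4, 1.16, 0], [3.6, 1.74, 0], [4.8, 2.32, 0], [6, 2.9, 0]]'

```text
t: 9.0
position: [0.6347, 0.1835, 0.2759]
tool_rot: [1.407, 2.088, -0.438]
force: [0.6, -0.6, -0.3]
finger_gap: -0.0001
gripper_force: 0.0
```

Call:
apply_moves --claw '[-1, -1, -1, -1, -1]' --translation '[[0, -0.1, 0], [0, -0.2, 0], [0, -0.3, 0], [0, -0.4, 0], [0, -0.5, 0]]' --turn '[[1.2, 0.58, 0], [2.4, 1.16, 0], [3.6, 1.74, 0], [4.8, 2.32, 0], [5.8, 2.9, 0]]'

```text
t: 9.5
position: [0.6354, 0.1607, 0.2769]
tool_rot: [-1.759, -2.603, -0.001]
force: [-0.4, -0.7, -0.4]
finger_gap: 0.0
gripper_force: 0.0
```

```bash
python3 log.py
python3 - <<'E'
from workcell import bot
from scipy.spatial.transform import Rotation as R
print(R.from_rotvec(bot.observe()['tool_rot']).as_matrix().round(2))
E
```

```text
9.5 [0.635 0.161 0.277] [-1.759e+00 -2.603e+00 -1.000e-03] [-0.454  0.424  0.233  1.463 -0.1    1.266  0.171] [-0.4 -0.7 -0.4]
[[-0.37  0.93  0.  ]
 [ 0.93  0.37  0.  ]
 [ 0.    0.   -1.  ]]
```

Call:
apply_moves --claw '[-1, -1, -1, -1, -1]' --translation '[[-0.1, 0.15, -1], [-0.1, 0.15, -2], [-0.1, 0.15, -3], [-0.1, 0.15, -3.8], [-0.1, 0.15, -4.2]]' --turn '[[0, 0, 0], [0, 0, 0], [0, 0, 0], [0, 0, 0], [0, 0, 0]]'

```text
t: 10.0
position: [0.6279, 0.1669, 0.1032]
tool_rot: [-1.756, -2.603, 0.015]
force: [-0.7, 0.2, 0.0]
finger_gap: -0.0001
gripper_force: 0.0
```

Call:
apply_moves --claw '[-1, -1, -1, -1]' --translation '[[0, 0, -0.2], [0, 0, -0.4], [0, 0, -0.5], [0, 0, -0.5]]' --turn '[[0, 0, 0], [0, 0, 0], [0, 0, 0], [0, 0, 0]]'

```text
t: 10.4
position: [0.6304, 0.1698, 0.0881]
tool_rot: [1.753, 2.605, -0.005]
force: [-0.9, -0.2, 0.0]
finger_gap: 0.0001
gripper_force: 0.0
```

Call:
apply_moves --claw '[-1, -1, -1]' --translation '[[0, 0, -0.06], [0, 0, -0.12], [0, 0, -0.12]]' --turn '[[0, 0, 0], [0, 0, 0], [0, 0, 0]]'

```text
t: 10.7
position: [0.6298, 0.1699, 0.0829]
tool_rot: [1.753, 2.605, -0.006]
force: [-0.0, 0.6, 0.2]
finger_gap: -0.0001
gripper_force: 0.0
```

Call:
apply_moves --claw '[-1, -1, -1]' --translation '[[0, 0, -0.04], [0, 0, -0.08], [0, 0, -0.08]]' --turn '[[0, 0, 0], [0, 0, 0], [0, 0, 0]]'

```text
t: 11.0
position: [0.6296, 0.1697, 0.0792]
tool_rot: [1.753, 2.606, -0.007]
force: [-0.3, -0.2, -0.4]
finger_gap: -0.0
gripper_force: 0.0
```

Run:
```python
from workcell import cams,bot
from h import *
p=cams.grab_frame('scene');q=cams.grab_frame('top')
a=cv2.resize(p['pixels'][80:230,240:390],(390,390),interpolation=cv2.INTER_CUBIC);b=cv2.resize(q['pixels'][130:280,140:290],(390,390))
cv2.imwrite('pics/s8.png',np.hstack([a,b])[:,:,::-1])
P=bot.observe()['position'];print(P,(proj(p,P)-[240,80])*2.6,(proj(q,P)-[140,130])*2.6,(proj(p,[.635,.167,.09])-[240,80])*2.6)
```

```text
[0.62976287 0.16964559 0.07942101] [[210.31056803 257.28335487]] [[234.79863953 170.48170366]] [[214.63300742 252.38678116]]
```

View pics/s8.png

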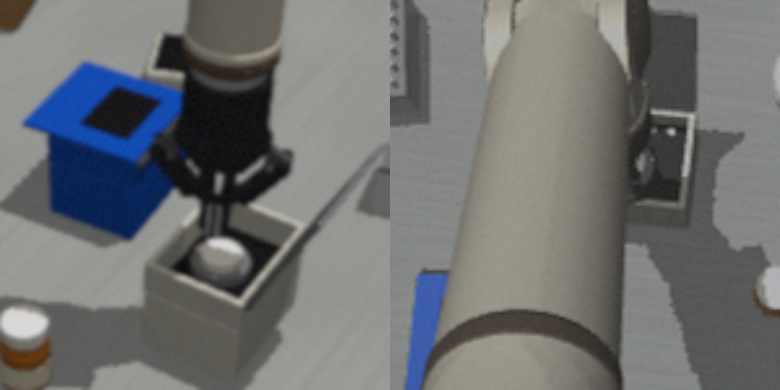

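The fingers end at about (213,235) in the left crop, just above the button at (220,252). That is higher than the reported TCP, and there is no force yet, which fits a tip roughly 15 mm short of the TCP. I'll continue down in small steps while watching the force.

Call:
apply_moves --claw '[-1, -1, -1]' --translation '[[0.05, -0.04, -0.08], [0.1, -0.06, -0.15], [0.1, -0.06, -0.15]]' --turn '[[0, 0, 0], [0, 0, 0], [0, 0, 0]]'

```text
t: 11.4
position: [0.6338, 0.1668, 0.0729]
tool_rot: [1.754, 2.605, -0.008]
force: [-0.7, -0.9, 0.2]
finger_gap: -0.0002
gripper_force: 0.0
```

Call:
apply_moves --claw '[-1, -1, -1]' --translation '[[0, 0, -0.04], [0, 0, -0.08], [0, 0, -0.08]]' --turn '[[0, 0, 0], [0, 0, 0], [0, 0, 0]]'

```text
t: 11.7
position: [0.6335, 0.1673, 0.07]
tool_rot: [1.753, 2.606, -0.007]
force: [0.8, -0.5, -0.0]
finger_gap: 0.0003
gripper_force: 0.0
```

Call:
apply_moves --claw '[-1, -1, -1]' --translation '[[0, 0, -0.04], [0, 0, -0.08], [0, 0, -0.08]]' --turn '[[0, 0, 0], [0, 0, 0], [0, 0, 0]]'

```text
t: 12.0
position: [0.6336, 0.1673, 0.0669]
tool_rot: [1.753, 2.606, -0.007]
force: [-0.1, 0.5, 0.7]
finger_gap: 0.0003
gripper_force: 0.0
```

Call:
apply_moves --claw '[-1, -1, -1]' --translation '[[0, 0, -0.04], [0, 0, -0.08], [0, 0, -0.08]]' --turn '[[0, 0, 0], [0, 0, 0], [0, 0, 0]]'

```text
t: 12.3
position: [0.6336, 0.1672, 0.0636]
tool_rot: [1.753, 2.606, -0.007]
force: [0.4, -0.4, -1.1]
finger_gap: 0.0003
gripper_force: 0.0
```

Call:
apply_moves --claw '[-1, -1, -1]' --translation '[[0, 0, -0.04], [0, 0, -0.07], [0, 0, -0.07]]' --turn '[[0, 0, 0], [0, 0, 0], [0, 0, 0]]'

```text
t: 12.6
position: [0.6336, 0.1673, 0.0608]
tool_rot: [1.753, 2.606, -0.007]
force: [0.0, -0.7, -0.2]
finger_gap: -0.0002
gripper_force: 0.0
```

Run:
```python
from workcell import cams,bot,search_frame
from h import *
s=bot.observe();print(s['position'],s['force'],s['wrist_torque'],s['joint_efforts'])
for n in('scene','wrist'):
    p=cams.grab_frame(n)
    for t in('start_top','console','guard'):print(n,t,[(np.round(d['bbox'],1).tolist(),round(d['confidence'],2)) for d in search_frame(t,p)][:4])
    if n=='scene':
        print(proj(p,[[.635,.167,.09],[.635,.167,.084],s['position']]).round(1))
        # column profile along finger axis
        im=p['pixels'];
        for r in range(150,186):print(r,[int(im[r,c].mean()) for c in range(310,340,2)])
```

```text
[0.63360256 0.1672753  0.06083188] [ 0.02671569 -0.6991159  -0.20983611] [ 0.02313992 -0.00628042  0.01530404] [ 1.70768739e-02 -6.14149547e+01  4.30074871e+00 -2.40474933e+01
  2.42579577e-02 -2.32841622e-02  2.68055861e-03]
scene start_top []
scene console [([99.8, 193.4, 89.1, 85.7], 0.96), ([246.1, 103.3, 62.9, 66.6], 0.78), ([291.3, 135.2, 94.4, 93.7], 0.72), ([252.7, 288.0, 100.0, 113.4], 0.67)]
scene guard [([254.9, 288.1, 96.5, 91.7], 0.89), ([100.8, 187.0, 86.0, 60.3], 0.74), ([251.6, 103.4, 62.8, 38.6], 0.71), ([167.1, 126.9, 71.2, 45.5], 0.71)]
[[322.6 177.1]
 [322.4 179. ]
 [321.2 185.8]]
150 [21, 82, 72, 24, 17, 14, 18, 18, 16, 13, 15, 20, 19, 34, 94]
151 [16, 54, 82, 44, 21, 22, 20, 20, 23, 19, 17, 17, 27, 74, 125]
152 [18, 29, 77, 64, 22, 21, 19, 19, 16, 19, 20, 17, 43, 111, 121]
153 [17, 19, 60, 71, 20, 18, 22, 50, 32, 16, 15, 37, 85, 131, 89]
154 [19, 18, 42, 64, 23, 18, 30, 88, 53, 18, 29, 81, 123, 116, 56]
155 [21, 24, 27, 45, 20, 19, 32, 95, 67, 23, 48, 122, 125, 79, 32]
156 [19, 21, 26, 24, 18, 20, 31, 85, 56, 19, 63, 140, 97, 41, 19]
157 [18, 19, 21, 21, 18, 21,
[... 1525 characters left out ...]
0, 24, 63, 75, 104, 129, 134, 136, 138, 136, 130, 109, 112, 78, 27]
181 [13, 23, 61, 73, 94, 116, 129, 135, 135, 130, 117, 98, 102, 77, 26]
182 [17, 23, 56, 70, 84, 104, 116, 122, 121, 118, 105, 88, 84, 64, 24]
183 [19, 22, 50, 68, 77, 95, 105, 110, 110, 106, 93, 75, 70, 51, 26]
184 [20, 18, 42, 62, 72, 81, 92, 97, 102, 93, 81, 72, 61, 38, 28]
185 [54, 36, 40, 54, 66, 73, 78, 84, 85, 79, 72, 65, 53, 31, 50]
wrist start_top [([246.8, 221.6, 81.2, 67.2], 0.78)]
wrist console [([183.5, 106.7, 374.7, 311.4], 0.82), ([1.4, 140.0, 21.6, 136.3], 0.66), ([0.2, 331.9, 64.7, 88.1], 0.66)]
wrist guard [([1.3, 0.0, 93.3, 76.6], 0.83), ([359.7, 196.6, 200.3, 223.0], 0.7), ([1.9, 409.6, 10.1, 5.7], 0.55)]
```

Call:
apply_moves --claw '[-1, -1, -1]' --translation '[[0, 0, -0.04], [0, 0, -0.08], [0, 0, -0.08]]' --turn '[[0, 0, 0], [0, 0, 0], [0, 0, 0]]'

```text
t: 13.3
position: [0.634, 0.1673, 0.0579]
tool_rot: [1.753, 2.605, -0.006]
force: [0.6, -0.5, 2.0]
finger_gap: -0.0001
gripper_force: 0.9
```

Call:
apply_moves --claw '[-1, -1, -1]' --translation '[[0, 0, -0.04], [0, 0, -0.08], [0, 0, -0.08]]' --turn '[[0, 0, 0], [0, 0, 0], [0, 0, 0]]'

```text
t: 13.6
position: [0.634, 0.1674, 0.0548]
tool_rot: [1.753, 2.605, -0.006]
force: [0.5, 0.7, 3.1]
finger_gap: -0.0004
gripper_force: 1.8
```

Contact has begun and the force is rising. I'll press the rest of the way.

Call:
apply_moves --claw '[-1, -1, -1]' --translation '[[0, 0, -0.04], [0, 0, -0.06], [0, 0, -0.06]]' --turn '[[0, 0, 0], [0, 0, 0], [0, 0, 0]]'

```text
t: 13.9
position: [0.634, 0.1674, 0.0528]
tool_rot: [1.753, 2.605, -0.006]
force: [-2.0, 0.0, 6.3]
finger_gap: 0.0002
gripper_force: 3.1
```

Call:
apply_moves --claw '[-1, -1, -1]' --translation '[[0, 0, -0.04], [0, 0, -0.04], [0, 0, -0.04]]' --turn '[[0, 0, 0], [0, 0, 0], [0, 0, 0]]'

```text
t: 14.2
position: [0.6341, 0.1674, 0.0526]
tool_rot: [1.753, 2.605, -0.005]
force: [-5.2, -1.3, 14.7]
finger_gap: 0.0001
gripper_force: 7.4
```

Position stalled while the force jumped to 14.7 N, so the button is right down. Now I'll retreat straight up.

Call:
apply_moves --claw '[-1, -1, -1, -1, -1]' --translation '[[0, 0, 0.3], [0, 0, 1], [0, 0, 2], [-0.1, 0, 3], [-0.3, 0, 4]]' --turn '[[0, 0, 0], [0, 0, 0], [0, 0, 0], [0, 0, 0], [0, 0, 0]]'

```text
t: 14.7
position: [0.6216, 0.1669, 0.2116]
tool_rot: [1.754, 2.605, -0.008]
force: [1.1, -0.6, 0.2]
finger_gap: 0.0001
gripper_force: 0.0
```

Call:
apply_moves --claw '[-1, -1, -1, -1, -1]' --translation '[[-0.4, 0, 0.8], [-0.8, 0, 1.5], [-1.4, 0, 1.5], [-2, 0, 1.5], [-2, 0, 1.5]]' --turn '[[0, 0, 0], [0, 0, 0], [0, 0, 0], [0, 0, 0], [0, 0, 0]]'

```text
t: 15.2
position: [0.539, 0.1677, 0.2708]
tool_rot: [-1.751, -2.607, 0.007]
force: [0.5, 1.1, -0.4]
finger_gap: -0.0002
gripper_force: 0.0
```

Run:
```python
from workcell import cams,bot,search_frame
from h import *
s=bot.observe();print(s['position'],s['force'])
p=cams.grab_frame('scene')
for t in('start_top','jar','dishes','slide_box'):print(t,[np.round(d['bbox'],1).tolist() for d in search_frame(t,p)][:2])
old=cv2.imread('pics/s7.png')[:, :390,::-1]; new=cv2.resize(p['pixels'][80:230,240:390],(390,390))
d=np.abs(old.astype(int)-new).mean(2);print('guard/console diff',d[180:345,145:390].mean(),(d[180:345,145:390]>40).mean())
```

```text
[0.53896603 0.16774064 0.2708189 ] [ 0.53411843  1.07195144 -0.40355413]
start_top [[319.9, 172.4, 10.7, 15.2]]
jar [[239.0, 195.3, 20.1, 36.4]]
dishes []
slide_box [[181.5, 258.7, 80.4, 79.3]]
guard/console diff 3.250991548134405 0.03200989486703772
```

```bash
python3 -c "
from workcell import bot
print(bot.finish_job())"
```

```text
the job is handed in; nothing more can be done
None
```

The job is handed in: the guard was pushed over and looked fully open by itself, and the button was pressed until it stopped moving (14.7 N) and released. The arm is clear, and the last check showed no disturbance, though it didn't detect the dishes, and I never touched them. No verdict came back.

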